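# Lay the bench planes on their sides

## Task

Two wooden planes have been left standing on their soles on the bench mat. Tip each one over onto its side by pushing on it, so that it lies flat on its side about where it stood, with the sole (and so the cutting edge) facing away from the robot, towards the back rail of the bench. Only push, slowly and gently: do not grip, lift or carry the planes, and leave everything else on the bench where it stands.

Things in the scene. Friction and masses are not known exactly. Their poses are not given: they have to be found in the camera images.
- smoother: The wider plane: pale beech smoothing plane, 220 long, 64 wide, rounded heel. Body 60 high, about 0.85 kg, centre of mass about 40 above the sole. Origin: centre of the sole. Local x to the horn end, y to its left, z up from the sole. Stands on its sole, horn end to the robot's left, so y points roughly to the robot. On its side it rests on its flat cheek, origin 32 up. As it tips, the body's top edge swings up to 88.
- smoother_iron (a point): Iron and wooden wedge of the smoothing plane, leaning back out of it; this point lies on their centre line 90 above the sole and 41 behind the body's origin. 48 wide across the plane, 27 along it here; they leave the body's top at 60 and end 113 above the sole, 72 behind the origin. Axes as the plane's.
- smoother_horn (a point): Horn of the smoothing plane, a round upright knob 27 thick at its toe: the point on its axis 90 above the sole and 69 ahead of the body's origin; its top is 126 above the sole. Axes as the plane's.
- scrub: The narrower plane: pale beech scrub plane, 240 long, 48 wide, square heel. Body 60 high, about 0.7 kg, centre of mass about 40 above the sole. Origin: centre of the sole. Local x to the horn end, y to its left, z up from the sole. Stands on its sole, horn end to the robot's left, so y points roughly to the robot. On its side it rests on its flat cheek, origin 24 up. As it tips, the body's top edge swings up to 77.
- scrub_iron (a point): Iron and wooden wedge of the scrub plane, leaning back out of it; this point lies on their centre line 90 above the sole and 41 behind the body's origin. 33 wide across the plane, 27 along it here; they leave the body's top at 60 and end 113 above the sole, 72 behind the origin. Axes as the plane's.
- scrub_horn (a point): Horn of the scrub plane, a round upright knob 27 thick at its toe: the point on its axis 90 above the sole and 69 ahead of the body's origin; its top is 126 above the sole. Axes as the plane's.
- mat_mid (a point): Middle of the black bench mat (540 x 1000, 3 thick, fixed), on its top; its x axis points to the back rail, the wooden upstand 70 high along the far edge of the bench. A plane lying as wanted rests on its left cheek (local y down), its local z pointing away from the rail, back towards the robot.
- jar_a: Bystander: glass pigment jar, 60 across, 85 high, standing between the two planes towards the back. Origin at the centre of its underside.
- jar_b: Bystander: smaller glass pigment jar, 52 across, 70 high, standing in front of the planes between them. Origin at the centre of its underside.
- tin: Bystander: varnish tin, 72 across, 95 high, at the left. Origin at the centre of its underside.
- glue: Bystander: glue bottle, 56 across, 150 high, at the right. Origin at the centre of its underside.
- sanding: Bystander: cork sanding block 60 x 110 x 35 high, behind the plane at the right. Origin at the centre of its underside.
- mallet: Bystander: wooden mallet lying on the bench behind the plane at the left; head 115 x 60 x 75 high, handle 230 long along local y. Origin at the head's centre, 37 above the mat.
- brush_pot: Bystander: ceramic pot with three brushes, 72 across, pot 95 high, brushes to about 190, at the left. Origin at the centre of its underside.

How it is judged:
At the end, for the whole second after the job is handed in: Both planes lie at rest flat on their sides (within 0.2 rad), left cheek down and soles to the back rail (square to it within 0.9 rad), origins within 150 mm of where they stood and at most 45 mm up; every other thing within 30 mm of its start (angle between smoother's own z axis and vertical between 1.37 and 1.77 rad and angle between each of smoother, scrub's own y axis and vertical above 2.94 rad and angle between the z axis of each of smoother, scrub and the x axis of mat_mid, either way round below 0.9 rad and distance of each of smoother, scrub from where it was at the start of the episode below 0.15 m and linear speed of each of smoother, scrub below 0.02 m/s and angular speed of each of smoother, scrub below 0.1 rad/s and height (world z) of each of smoother, scrub below 0.045 m and angle between scrub's own z axis and vertical between 1.37 and 1.77 rad and distance of each of jar_a, jar_b, tin, glue, sanding, mallet, brush_pot from where it was at the start of the episode below 0.03 m); the robot touches nothing.
It fails at once if a plane is lifted clear of the mat (height (world z) of any of smoother, scrub above 0.07 m).
It fails at once if a plane is gripped or rammed: the fingers press on it with over 42 N in all (contact force between the fingers and smoother above 42 N or contact force between the fingers and scrub above 42 N).
It fails at once if a plane is carried or shoved away from where it stood (distance of any of smoother, scrub from where it was at the start of the episode above 0.15 m).
It fails at once if another thing on the bench is knocked over or shoved away (distance of any of jar_a, jar_b, tin, glue, sanding, mallet, brush_pot from where it was at the start of the episode above 0.03 m).
It also fails if it takes over 51 s, if anything falls off the work surface, if the arm or the gripper's body presses on something with over 40 N, if the wrist force passes 120 N, or if a joint passes its speed limit or range.

## Robot

A 6-joint arm with a two-finger parallel gripper is mounted at the origin on the work surface. World frame = base frame: x ahead of the robot, y to its left, z up, the work surface at z = 0. Lengths are in m, angles in rad, forces in N, time in s.
With the tool pointing down it reaches from about 0.35 to 0.925 m from the base axis. Payload 6.4 kg.
Tool frame: the origin (TCP) lies midway between the tips of the shut fingers; the grasp point (between the pads) lies 19 mm behind it; z points along the fingers, y is the line along which they close (so a half turn about z gives the same grasp; the last joint's range is limited). The gripper opens to 94 mm and grips with 3 to 60 N. Pads are 16 mm wide; open, the fingers measure 119 mm over their backs; the gripper's body (75 mm by 177 mm) begins 78 mm behind the grasp point.
Start: joints at [0.932, 0.245, 1.558, -0, 1.339, -0.174], TCP at [0.291, 0.581, 0.205] pointing down, gripper open.
Joint ranges: [-3.13, 3.13], [-1.02, 2.26], [0.13, 2.54], [-0.95, 4.09], [0.21, 2.88], [-2.74, 2.74]. Speed limits (rad/s): [2.57, 2.57, 3.14, 3.14, 3.14, 3.14].

## Interface

Orientations are given as a unit quaternion [x, y, z, w].
In Python, from plant import manip, get_image, camera_model gives the robot as it stands. The module is installed in compiled form; this text tells all that it offers.
- The arm moves only by the shell command python3 -m pendant 'ROWS' [FORCE]. ROWS is JSON, a list of rows, each a list of 7 numbers: the shift along the tool's x, y, z in cm, then the turn, a rotation vector about the tool's x, y, z in degrees, then the opening, from 0 (shut) to 1 (fully open). In form: [[x, y, z, rx, ry, rz, jaw], ...]. A call has 1 to 12 rows; each row shifts and turns the commanded pose from where the row before left it, along the tool's axes as they then stand; what a row does not reach is not made up. A row lasts 1/10 s, in which the tool goes at most 50 mm and 8.59 degrees, less where a joint would pass 70% of its speed; a pose out of reach is approached as far as the arm can. A call with a gripper value outside its range is refused whole. The fingers move at their own pace and stop on an object; FORCE is the grip in N (left out, the last holds). Time passes only in rows, so rows that do not move let the fingers close. It gives the time, the measured TCP pose, the force, the opening and the grip force at its end, in the units of the state.
- manip.read_state(): the state, without advancing time (a new reading comes with each control period).
- get_image(name): name is "scene" or "side" or "wrist"; returns the picture (400x640x3 uint8, red, green, blue); there is no depth.
- camera_model(name): a dict with "camera_matrix" (3x3 intrinsics, pixels), "extrinsics" (4x4, takes a point from world to camera coordinates). Camera axes: x right, y down, z forward; pixel columns grow to the right and rows downward; lengths in m; the calibration is good to about 2 mm. A picture is of the moment at which its call begins: read the wrist's pose just before it. camera_model takes no time and is no camera call; for the wrist camera it gives the pose at the moment of the call.
- manip.close_job(): hands the job in; it is judged then, once.
The state is a dict: "time_s": time; "joint_pos": joint angles; "joint_vel": joint speeds; "tau": joint torques, N m; "eef_pos": TCP position; "eef_rot": TCP orientation; "contact_force": force on the tool from outside, world axes, zero at the start; "wrist_torque": the same for the moment, N m; "opening": finger opening in m; "grasp_force": force on a finger pad.
Only numpy, scipy, OpenCV 4.12 (cv2) and the standard library are available. Lean on these libraries where they do the work, as an engineer would, in place of code of your own. Each camera call takes 0.05 s, during which the arm holds its last target. There are 200 camera calls.

## Working session

There is one attempt and no reset: what is moved stays moved. The work goes in short steps, Python scripts to look and compute and a shell command to move; the robot and the scene stay as the last step left them, time stands still between calls to the robot, and variables do not carry over. Pictures are saved under pics/ and viewed, at most 10 in all, crops included, and the job is handed in when it is done.

```bash
mkdir -p pics
python3 - <<'E'
from plant import manip,get_image,camera_model
import cv2,numpy as np
np.set_printoptions(precision=4,suppress=True)
for n in ("scene","side"):
    cv2.imwrite(f"pics/{n}0.png",get_image(n)[:,:,::-1]); m=camera_model(n); print(n,m["camera_matrix"],m["extrinsics"])
s=manip.read_state();print(s)
E
```

```text
scene [[459.6669   0.     320.4613]
 [  0.     459.6669 197.9581]
 [  0.       0.       1.    ]] [[-0.5315  0.8469 -0.0158  0.3233]
 [ 0.6264  0.3805 -0.6803 -0.306 ]
 [-0.5702 -0.3714 -0.7328  1.861 ]
 [ 0.      0.      0.      1.    ]]
side [[430.2725   0.     317.7389]
 [  0.     430.2725 203.098 ]
 [  0.       0.       1.    ]] [[ 0.9645 -0.2639 -0.0065 -0.5414]
 [-0.1841 -0.6545 -0.7333  0.1805]
 [ 0.1893  0.7085 -0.6799  1.3301]
 [ 0.      0.      0.      1.    ]]
{'time_s': 0.1, 'joint_pos': array([ 0.9319,  0.2457,  1.5589, -0.    ,  1.3387, -0.1741]), 'joint_vel': array([-0.0008, -0.0022, -0.0028,  0.0001, -0.0002, -0.0001]), 'tau': array([  0.0001, -41.6914, -31.5528,   0.0687,   0.031 ,  -0.    ]), 'eef_pos': array([0.2911, 0.5806, 0.2045]), 'eef_rot': array([ 0.2303,  0.9731, -0.0008, -0.0003]), 'contact_force': array([-0.9887,  0.8693, -0.2383]), 'wrist_torque': array([-0.0174, -0.0386,  0.0447]), 'grasp_force': 0.0, 'opening': 0.09402677971948359}
```

View pics/scene0.png

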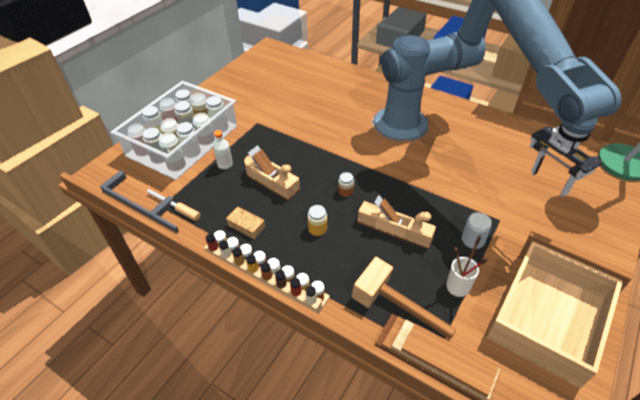

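View pics/side0.png

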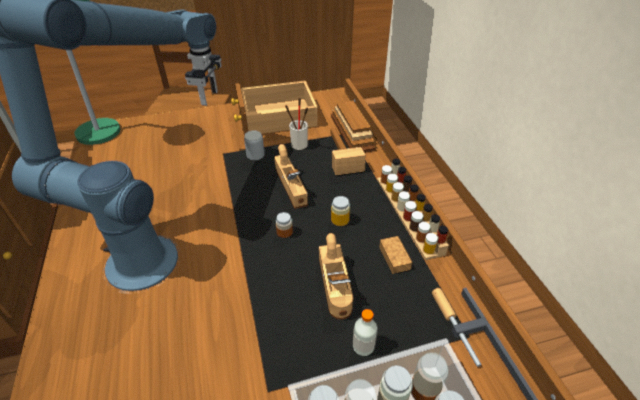

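The side view shows the scrub at about (290,180), the smoother at (335,280), jar_b at (284,225) and jar_a at (341,211). In the scene view the smoother is at (272,172) and the scrub at (397,220). I'll zoom in to measure them.

Run:
```python
import cv2,numpy as np
a=cv2.imread("pics/scene0.png");b=cv2.imread("pics/side0.png")
def c(im,x,y,w=100,h=75): return cv2.resize(im[y:y+h,x:x+w],(400,300),interpolation=cv2.INTER_CUBIC)
o=np.vstack([np.hstack([c(a,225,130),c(a,347,180)]),np.hstack([c(b,285,232,),c(b,245,138)])])
cv2.imwrite("pics/crop.png",o)
```

```text
(no output)
```

View pics/crop.png

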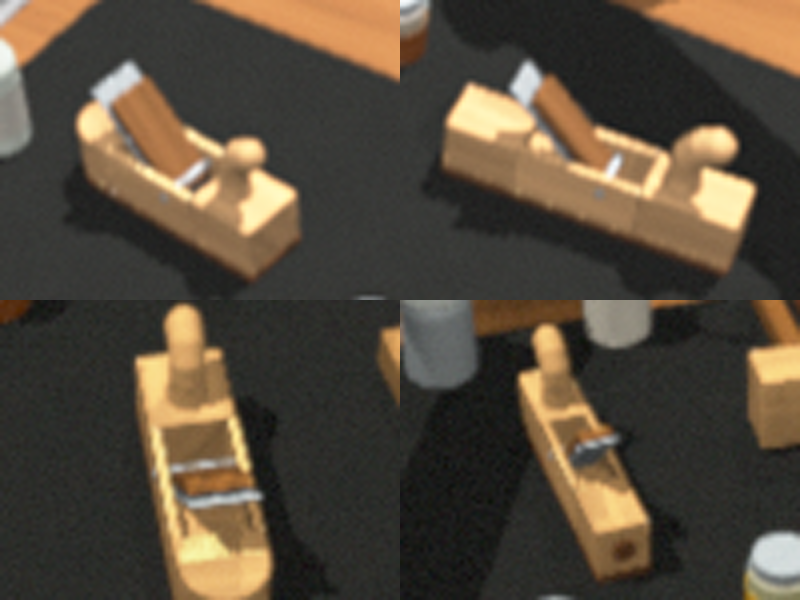

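```bash
cat > h.py <<'E'
from plant import camera_model
import numpy as np
from scipy.optimize import least_squares
def proj(n,P):
    m=camera_model(n);E=m["extrinsics"];q=(np.atleast_2d(P)@E[:3,:3].T+E[:3,3])@m["camera_matrix"].T
    return q[:,:2]/q[:,2:]
def fit(obs,x0):
    loc=[np.array([o[1] for o in obs if o[0]==n])/1e3 for n in("scene","side")]
    pix=[np.array([o[2] for o in obs if o[0]==n]) for n in("scene","side")]
    def r(p):
        c,s=np.cos(p[2]),np.sin(p[2]);R=np.array([[c,-s,0],[s,c,0],[0,0,1]])
        return np.concatenate([(proj(n,l@R.T+[p[0],p[1],.003])-x).ravel() for n,l,x in zip(("scene","side"),loc,pix) if len(l)])
    s=least_squares(r,x0,loss="soft_l1");return s.x,r(s.x).reshape(-1,2)
def tri(a,b):
    return least_squares(lambda p:np.concatenate([proj("scene",p)[0]-a,proj("side",p)[0]-b]),[.6,0,.05])
E
python3 - <<'E'
from h import *
np.set_printoptions(precision=4,suppress=True)
A,B="scene","side"
sm=[(A,(110,-32,0),(288,198.75)),(A,(110,32,0),(299.7,189.5)),(A,(110,32,60),(299.5,178)),(B,(110,32,60),(319,246.5)),(B,(110,-32,60),(340.5,244.5)),(A,(-72,0,113),(254.3,149.3)),(B,(-72,0,113),(340,279.5))]
sc=[(A,(120,-24,0),(429,248)),(A,(120,24,60),(436,225.5)),(A,(-120,24,60),(364.5,201.3)),(A,(-120,-24,60),(359,210)),(A,(-120,-24,0),(357.75,222.5)),(A,(120,24,0),(433,238.8)),
(B,(-120,24,0),(295,207.5)),(B,(-120,-24,0),(307.3,203.5)),(B,(-120,24,60),(293.3,198)),(B,(-120,-24,60),(307,191.8)),(B,(120,24,60),(274.8,156.8))]
for o in(sm,sc):
    p,r=fit(o,[.6,0,1.5]);print(p,np.degrees(p[2]));print(r.T)
    c,s=np.cos(p[2]),np.sin(p[2])
    for l in((110,32),(110,-32),(69,0),(-41,0),(-72,0),(69,158),(-72,145)): print(l,p[0]+(c*l[0]-s*l[1])/1e3,p[1]+(s*l[0]+c*l[1])/1e3)
for n,a,b in(("jb",(346,184),(284,226)),("ja",(317,220),(341,211)),("glue",(223,155),(365,335)),("tin",(477,232),(255,146)),("pot",(461,277),(299,135)),("mallethead",(372,282),(349,161)),("sand",(245,222),(396,255))):
    t=tri(a,b);print(n,t.x,t.cost)
E
```

```text
[ 0.5448 -0.2479  1.4332] 82.11421158597437
[[-0.3879  0.3444 -0.3077 -1.2626 -0.2215 -0.6835 -0.101 ]
 [ 1.5605  0.3625 -0.3642 -0.8583 -1.7139 -1.8633  2.2718]]
(110, 32) 0.5281891892886342 -0.13457628991388465
(110, -32) 0.5915839748484092 -0.14335701675339801
(69, 0) 0.5542614289369585 -0.17957893783287215
(-41, 0) 0.5391695546815449 -0.2885387255137354
(-72, 0) 0.5349163901186555 -0.31924557476925136
(69, 158) 0.39775555208626406 -0.15790151844782357
(-72, 145) 0.3912875790847905 -0.2993517405234789
[0.5191 0.2264 1.6601] 95.11473670888581
[[-0.5105  0.4369 -0.1111 -0.6078 -0.1784  0.2308 -0.5628  0.1407  0.3691
   0.04   -0.8836]
 [ 0.8603  0.3193 -0.8793  0.4207  0.0428 -0.9262  0.3752  1.0312 -2.982
  -0.1131 -1.4067]]
(110, 32) 0.47745080314238164 0.33309564828581734
(110, -32) 0.5411959659256252 0.3388012789904609
(69, 0) 0.5129785542041657 0.29511171873012365
(-41, 0) 0.5227851069777719 0.18554972019642368
(-72, 0) 0.5255487718503337 0.15467315697329004
(69, 158) 0.355607683583033 0.28102594292803484
(-72, 145) 0.38112613741954726 0.14174633740808196
jb [0.4473 0.0016 0.0323] 0.23417531476845418
ja [0.6426 0.008  0.0427] 0.16024779254748445
glue [ 0.5632 -0.4462  0.0485] 0.016978441727430186
tin [0.4269 0.4556 0.0426] 0.23256205989925682
pot [0.6116 0.4724 0.0485] 0.013372471095693764
mallethead [0.7543 0.2634 0.041 ] 0.3435140225294238
sand [ 0.7544 -0.1991  0.018 ] 0.2578644938577336
```

```bash
python3 -m pendant '[[0,0,0,0,0,-8.3,1],[0,0,0,0,0,-8.3,1],[0,0,0,0,0,-8.3,1],[0,0,0,0,0,-8.4,1],[0,0,0,0,0,0,1]]'
cat > go.py <<'E'
import sys,numpy as np
from plant import manip
from scipy.spatial.transform import Rotation as R
# args: px py yaw_deg lx ly(mm local) z toolyaw_deg -> shift in tool axes (after the turn asked), cm
px,py,yaw,lx,ly,z,ty=map(float,sys.argv[1:])
s=manip.read_state();r=R.from_quat(s["eef_rot"]);M=r.as_matrix()
g=np.array([px,py,0])+R.from_euler('z',yaw,degrees=True).apply([lx/1e3,ly/1e3,0]);g[2]=z
np.set_printoptions(precision=3,suppress=True)
print("t",s["time_s"],"pos",s["eef_pos"],"goal",g,"tool y ang",np.degrees(np.arctan2(M[1,1],M[0,1])),"tilt",M[:,2],"turn rz",-(ty-np.degrees(np.arctan2(M[1,1],M[0,1]))))
print("shift cm tool axes now",M.T@(g-s["eef_pos"])*100,"F",s["contact_force"],"q",s["joint_pos"])
E
python3 go.py .5191 .2264 95.1 12 -55 .205 96.7
```

```text
time_s: 0.6
eef_pos: [0.2912, 0.5808, 0.2049]
eef_rot: [-0.058, 0.998, -0.0, -0.0]
contact_force: [0.2, -0.3, -0.2]
opening: 0.0938
grasp_force: 0.0
t 0.6 pos [0.291 0.581 0.205] goal [0.573 0.243 0.205] tool y ang 96.65053368242252 tilt [-0.001 -0.001 -1.   ] turn rz -0.04946631757748321
shift cm tool axes now [-24.066 -36.788  -0.001] F [ 0.154 -0.333 -0.201] q [ 0.932  0.245  1.558 -0.     1.339 -0.755]
```

```bash
python3 -m pendant '[[-2.2,-3.3,0,0,0,0,1],[-2.2,-3.3,0,0,0,0,1],[-2.2,-3.3,0,0,0,0,1],[-2.2,-3.3,0,0,0,0,1],[-2.2,-3.3,0,0,0,0,1],[-2.2,-3.4,0,0,0,0,1],[-2.2,-3.4,0,0,0,0,1],[-2.2,-3.4,0,0,0,0,1],[-2.2,-3.4,0,0,0,0,1],[-2.2,-3.4,0,0,0,0,1],[-2,-3.2,0,0,0,0,1],[0,0,0,0,0,0,1]]'
python3 go.py .5191 .2264 95.1 12 -55 .097 96.7
```

```text
time_s: 1.8
eef_pos: [0.5745, 0.241, 0.2051]
eef_rot: [-0.054, 0.999, -0.0, 0.0]
contact_force: [0.4, -0.2, -0.2]
opening: 0.0938
grasp_force: 0.0
t 1.8 pos [0.575 0.241 0.205] goal [0.573 0.243 0.097] tool y ang 96.20001939446848 tilt [ 0.    -0.001 -1.   ] turn rz -0.499980605531519
shift cm tool axes now [ 0.148  0.247 10.811] F [ 0.352 -0.183 -0.188] q [ 0.216  0.184  1.63  -0.001  1.328 -1.463]
```

```bash
python3 -m pendant '[[0,0.2,3,0,0,0,1],[0,0,3,0,0,0,1],[0,0,3,0,0,0,1],[0,0,1.8,0,0,0,1],[0,0,0,0,0,0,1]]'
python3 - <<'E'
from plant import get_image
import cv2,numpy as np
a=get_image("side")[:,:,::-1];b=get_image("scene")[:,:,::-1]
c=lambda im,x,y:cv2.resize(im[y:y+150,x:x+120],(400,500),interpolation=cv2.INTER_CUBIC)
cv2.imwrite("pics/p1.png",np.hstack([c(a,230,80),c(b,340,130)]))
E
```

```text
time_s: 2.3
eef_pos: [0.569, 0.2466, 0.0938]
eef_rot: [-0.057, 0.998, -0.0, -0.004]
contact_force: [-0.3, 0.8, -0.3]
opening: 0.0939
grasp_force: 0.0
```

View pics/p1.png

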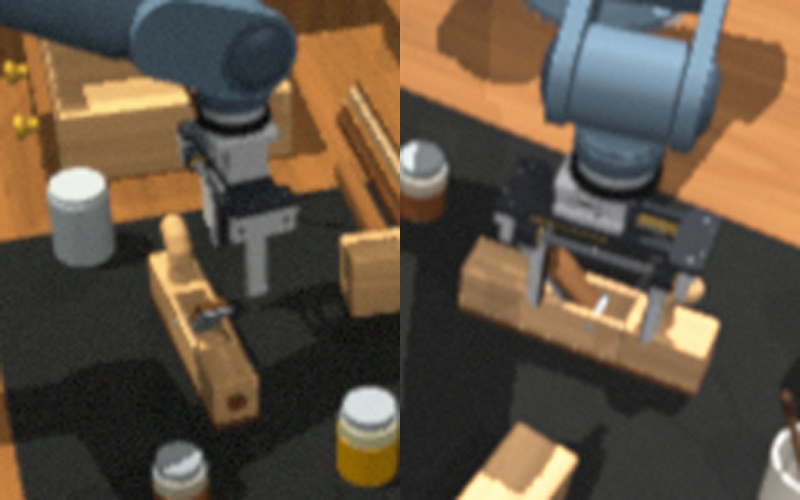

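The fingers stand behind the iron and the horn, with a clear gap to each. I'll push slowly.

```bash
python3 go.py .5191 .2264 95.1 12 -30 .095 96.7; python3 -m pendant '[[0.5,0,0,0,0,0,1],[0.5,0,0,0,0,0,1],[0.4,0,0,0,0,0,1],[0.3,0,0,0,0,0,1],[0.2,0,0,0,0,0,1],[0.2,0,0,0,0,0,1],[0.2,0,0,0,0,0,1],[0.2,0,0,0,0,0,1],[0.2,0,0,0,0,0,1]]';python3 -m pendant '[[0.2,0,0,0,0,0,1],[0.2,0,0,0,0,0,1],[0.2,0,0,0,0,0,1],[0.2,0,0,0,0,0,1],[0.2,0,0,0,0,0,1]]'
```

```text
t 2.4 pos [0.572 0.247 0.098] goal [0.548 0.241 0.095] tool y ang 96.62905619527326 tilt [-0.  0. -1.] turn rz -0.07094380472673834
shift cm tool axes now [ 2.447 -0.321  0.279] F [ 0.846 -0.049  1.166] q [ 0.226  0.298  1.703  0.     1.141 -1.461]
time_s: 3.3
eef_pos: [0.5452, 0.2432, 0.0974]
eef_rot: [-0.058, 0.998, -0.0, -0.0]
contact_force: [-0.3, 1.3, 0.3]
opening: 0.0942
grasp_force: 0.0
time_s: 3.8
eef_pos: [0.5359, 0.2422, 0.0981]
eef_rot: [-0.058, 0.998, 0.0, 0.001]
contact_force: [2.5, -0.1, 2.3]
opening: 0.0943
grasp_force: 1.1
```

```bash
python3 -m pendant '[[0.2,0,0,0,0,0,1],[0.2,0,0,0,0,0,1],[0.2,0,0,0,0,0,1],[0.2,0,0,0,0,0,1],[0.2,0,0,0,0,0,1],[0.2,0,0,0,0,0,1],[0.2,0,0,0,0,0,1]]';python3 - <<'E'
from plant import get_image
import cv2,numpy as np
a=get_image("side")[:,:,::-1];b=get_image("scene")[:,:,::-1]
c=lambda im,x,y:cv2.resize(im[y:y+150,x:x+120],(400,500),interpolation=cv2.INTER_CUBIC)
cv2.imwrite("pics/p2.png",np.hstack([c(a,230,80),c(b,340,130)]))
E
```

```text
time_s: 4.5
eef_pos: [0.5212, 0.2404, 0.0974]
eef_rot: [-0.058, 0.998, -0.0, -0.0]
contact_force: [1.8, -0.8, 2.0]
opening: 0.094
grasp_force: 0.8
```

View pics/p2.png

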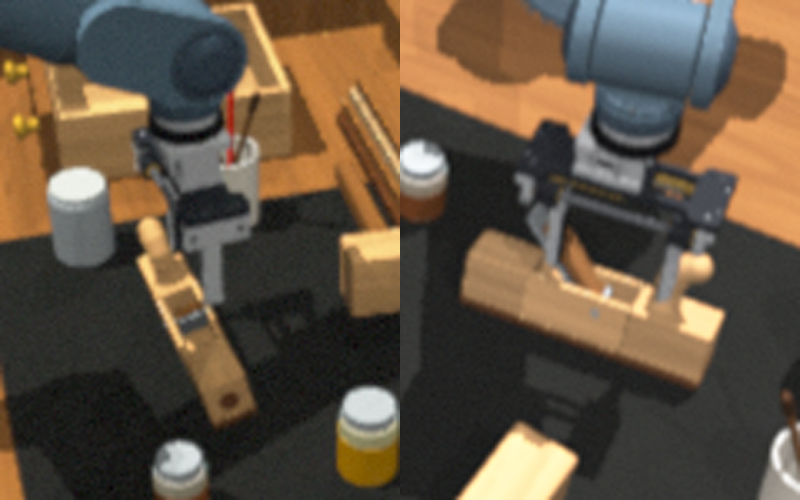

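The plane is tipping about its near edge without sliding. I'll keep pushing.

```bash
for i in 1; do python3 -m pendant '[[0.2,0,0,0,0,0,1],[0.2,0,0,0,0,0,1],[0.2,0,0,0,0,0,1],[0.2,0,0,0,0,0,1],[0.2,0,0,0,0,0,1],[0.2,0,0,0,0,0,1],[0.2,0,0,0,0,0,1],[0.2,0,0,0,0,0,1],[0.2,0,0,0,0,0,1],[0.2,0,0,0,0,0,1]]'; done; python3 -m pendant '[[0.2,0,0,0,0,0,1],[0.2,0,0,0,0,0,1],[0.2,0,0,0,0,0,1],[0.2,0,0,0,0,0,1],[0.2,0,0,0,0,0,1],[0.2,0,0,0,0,0,1],[0,0,0,0,0,0,1],[0,0,0,0,0,0,1],[0,0,0,0,0,0,1]]'
python3 - <<'E'
from plant import get_image
import cv2,numpy as np
a=get_image("side")[:,:,::-1];b=get_image("scene")[:,:,::-1]
c=lambda im,x,y:cv2.resize(im[y:y+150,x:x+120],(400,500),interpolation=cv2.INTER_CUBIC)
cv2.imwrite("pics/p3.png",np.hstack([c(a,230,80),c(b,340,130)]))
E
```

```text
time_s: 5.6
eef_pos: [0.5012, 0.2381, 0.0973]
eef_rot: [-0.058, 0.998, -0.0, -0.0]
contact_force: [-0.3, 1.0, 0.1]
opening: 0.0941
grasp_force: 0.2
time_s: 6.5
eef_pos: [0.4897, 0.2368, 0.0975]
eef_rot: [-0.058, 0.998, 0.0, 0.0]
contact_force: [0.1, 1.0, -0.3]
opening: 0.0943
grasp_force: 0.0
```

View pics/p3.png

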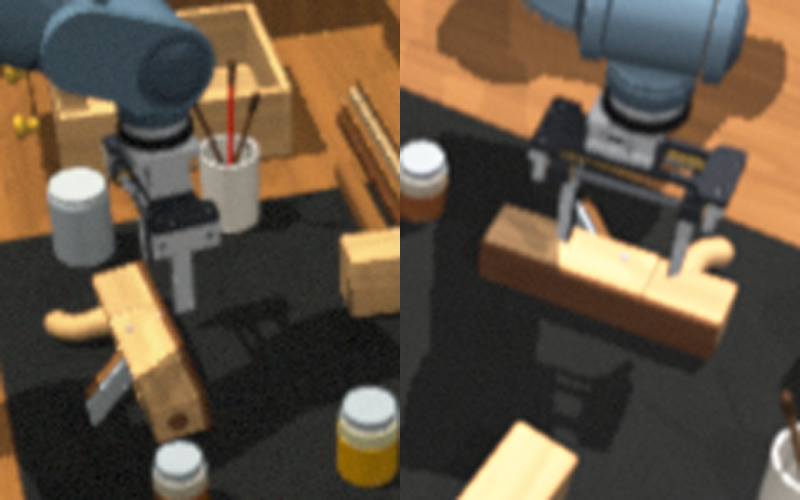

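The scrub now lies on its side with its sole to the rail. I'll rise and go to the smoother.

```bash
python3 -m pendant '[[0,0,-3,0,0,0,1],[0,0,-3,0,0,0,1],[0,0,-3,0,0,0,1],[0,0,-2,0,0,0,1],[0,0,0,0,0,4.5,1],[0,0,0,0,0,4.6,1],[0,0,0,0,0,0,1]]'
python3 go.py .5448 -.2479 82.1 12 -62 .205 87.6
```

```text
time_s: 7.3
eef_pos: [0.4897, 0.2368, 0.2076]
eef_rot: [0.021, 1.0, 0.0, 0.0]
contact_force: [0.3, 0.8, -0.4]
opening: 0.0939
grasp_force: 0.0
t 7.3 pos [0.49  0.237 0.208] goal [ 0.608 -0.245  0.205] tool y ang 87.57773865210122 tilt [ 0.  0. -1.] turn rz -0.022261347898776762
shift cm tool axes now [-13.835 -47.588   0.262] F [ 0.263  0.764 -0.366] q [ 0.242 -0.006  1.828  0.     1.319 -1.287]
```

```bash
python3 -m pendant '[[-1.3,-4.3,0,0,0,0,1],[-1.3,-4.3,0,0,0,0,1],[-1.3,-4.3,0,0,0,0,1],[-1.3,-4.3,0,0,0,0,1],[-1.3,-4.3,0,0,0,0,1],[-1.3,-4.3,0,0,0,0,1],[-1.3,-4.3,0,0,0,0,1],[-1.3,-4.3,0,0,0,0,1],[-1.3,-4.3,0,0,0,0,1],[-1.1,-4.3,0,0,0,0,1],[-1,-4.6,0,0,0,0,1],[0,0,0,0,0,0,1]]'
python3 go.py .5448 -.2479 82.1 12 -62 .1 87.6
```

```text
time_s: 8.5
eef_pos: [0.6073, -0.2497, 0.2067]
eef_rot: [0.023, 1.0, -0.001, -0.0]
contact_force: [0.0, 0.4, 0.1]
opening: 0.0944
grasp_force: 0.0
t 8.5 pos [ 0.607 -0.25   0.207] goal [ 0.608 -0.245  0.1  ] tool y ang 87.36231597193989 tilt [-0.    -0.001 -1.   ] turn rz -0.23768402806010158
shift cm tool axes now [-0.038  0.531 10.674] F [0.029 0.437 0.135] q [-0.562  0.259  1.539 -0.001  1.344 -2.087]
```

```bash
python3 -m pendant '[[0,0.3,3,0,0,0,1],[0,0,3,0,0,0,1],[0,0,3,0,0,0,1],[0,0,1.6,0,0,0,1],[0,0,0,0,0,0,1],[0,0,0,0,0,0,1]]'
python3 go.py .5448 -.2479 82.1 12 -36 .1 87.6;python3 - <<'E'
from plant import get_image
import cv2,numpy as np
a=get_image("side")[:,:,::-1];b=get_image("scene")[:,:,::-1]
c=lambda im,x,y:cv2.resize(im[y:y+150,x:x+120],(400,500),interpolation=cv2.INTER_CUBIC)
cv2.imwrite("pics/p4.png",np.hstack([c(a,280,180),c(b,215,80)]))
E
```

```text
time_s: 9.1
eef_pos: [0.608, -0.2416, 0.1024]
eef_rot: [0.021, 1.0, -0.0, 0.0]
contact_force: [0.2, -0.4, 0.3]
opening: 0.0943
grasp_force: 0.0
t 9.1 pos [ 0.608 -0.242  0.102] goal [ 0.582 -0.241  0.1  ] tool y ang 87.61812787998176 tilt [ 0.001 -0.001 -1.   ] turn rz 0.018127879981761907
shift cm tool axes now [ 2.594 -0.044  0.239] F [ 0.214 -0.364  0.338] q [-0.551  0.358  1.616  0.     1.166 -2.08 ]
```

View pics/p4.png

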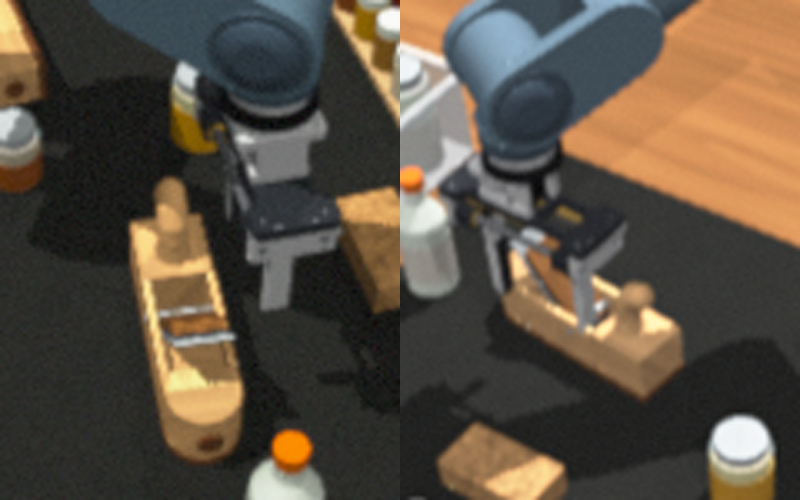

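The fingers are behind the smoother and nothing is close to them. I'll push slowly, straight across the plane.

```bash
python3 -m pendant '[[0.5,0,0,0,0,0,1],[0.5,0,0,0,0,0,1],[0.5,0,0,0,0,0,1],[0.3,0,0,0,0,0,1],[0.2,0,0,0,0,0,1],[0.2,0.02,0,0,0,0,1],[0.2,0.02,0,0,0,0,1],[0.2,0.02,0,0,0,0,1],[0.2,0.02,0,0,0,0,1],[0.2,0.02,0,0,0,0,1]]';python3 -m pendant '[[0.2,0.02,0,0,0,0,1],[0.2,0.02,0,0,0,0,1],[0.2,0.02,0,0,0,0,1],[0.2,0.02,0,0,0,0,1],[0.2,0.02,0,0,0,0,1],[0.2,0.02,0,0,0,0,1]]';python3 -m pendant '[[0.2,0.02,0,0,0,0,1],[0.2,0.02,0,0,0,0,1],[0.2,0.02,0,0,0,0,1],[0.2,0.02,0,0,0,0,1],[0.2,0.02,0,0,0,0,1]]'
python3 - <<'E'
from plant import get_image
import cv2,numpy as np
a=get_image("side")[:,:,::-1];b=get_image("scene")[:,:,::-1]
c=lambda im,x,y:cv2.resize(im[y:y+150,x:x+120],(400,500),interpolation=cv2.INTER_CUBIC)
cv2.imwrite("pics/p5.png",np.hstack([c(a,280,180),c(b,215,80)]))
E
```

```text
time_s: 10.2
eef_pos: [0.5774, -0.2394, 0.1014]
eef_rot: [0.021, 1.0, 0.0, -0.0]
contact_force: [-0.7, -0.2, 0.6]
opening: 0.0938
grasp_force: 0.0
time_s: 10.8
eef_pos: [0.5662, -0.2382, 0.1023]
eef_rot: [0.021, 1.0, -0.001, 0.001]
contact_force: [2.8, -0.7, 4.6]
opening: 0.0939
grasp_force: 2.0
time_s: 11.3
eef_pos: [0.5554, -0.2362, 0.1014]
eef_rot: [0.021, 1.0, 0.0, -0.0]
contact_force: [3.0, -0.9, 4.2]
opening: 0.0941
grasp_force: 1.9
```

View pics/p5.png

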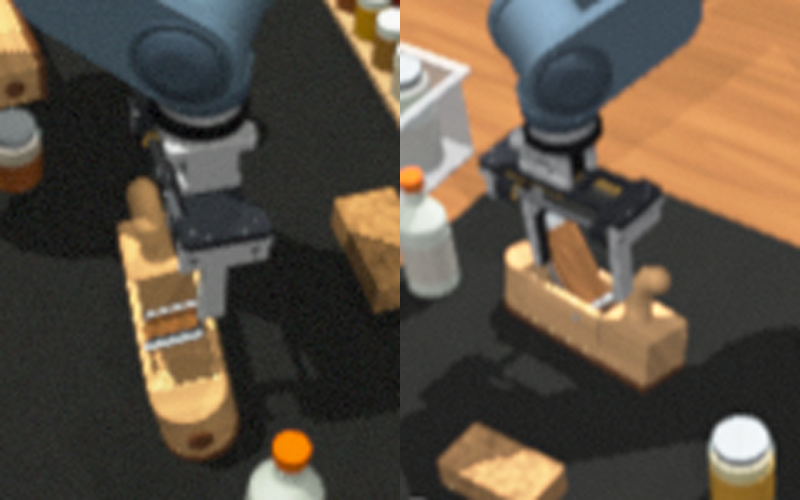

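The smoother is tipping too, by about 15°. I'll continue past its balance point.

```bash
python3 -m pendant '[[0.2,0.02,0,0,0,0,1],[0.2,0.02,0,0,0,0,1],[0.2,0.02,0,0,0,0,1],[0.2,0.02,0,0,0,0,1],[0.2,0.02,0,0,0,0,1],[0.2,0.02,0,0,0,0,1],[0.2,0.02,0,0,0,0,1],[0.2,0.02,0,0,0,0,1],[0.2,0.02,0,0,0,0,1],[0.2,0.02,0,0,0,0,1]]'; python3 -m pendant '[[0.2,0.02,0,0,0,0,1],[0.2,0.02,0,0,0,0,1],[0.2,0.02,0,0,0,0,1],[0.2,0.02,0,0,0,0,1],[0.2,0.02,0,0,0,0,1],[0.2,0.02,0,0,0,0,1],[0.2,0.02,0,0,0,0,1],[0.2,0.02,0,0,0,0,1]]'; python3 -m pendant '[[0.2,0.02,0,0,0,0,1],[0.2,0.02,0,0,0,0,1],[0.2,0.02,0,0,0,0,1],[0.2,0.02,0,0,0,0,1],[0.2,0.02,0,0,0,0,1],[0.2,0.02,0,0,0,0,1],[0,0,0,0,0,0,1],[0,0,0,0,0,0,1]]'
python3 - <<'E'
from plant import get_image
import cv2,numpy as np
a=get_image("side")[:,:,::-1];b=get_image("scene")[:,:,::-1]
c=lambda im,x,y:cv2.resize(im[y:y+150,x:x+120],(400,500),interpolation=cv2.INTER_CUBIC)
cv2.imwrite("pics/p6.png",np.hstack([c(a,280,180),c(b,215,80)]))
E
```

```text
time_s: 12.4
eef_pos: [0.5353, -0.2333, 0.1012]
eef_rot: [0.021, 1.0, 0.0, -0.0]
contact_force: [1.0, 0.0, 2.5]
opening: 0.0939
grasp_force: 1.2
time_s: 13.2
eef_pos: [0.5196, -0.2312, 0.1015]
eef_rot: [0.021, 1.0, -0.0, -0.0]
contact_force: [0.1, -1.1, 4.7]
opening: 0.0938
grasp_force: 1.8
time_s: 14.0
eef_pos: [0.5078, -0.2293, 0.1012]
eef_rot: [0.021, 1.0, 0.0, -0.0]
contact_force: [0.0, -1.0, 0.5]
opening: 0.0942
grasp_force: 0.0
```

View pics/p6.png

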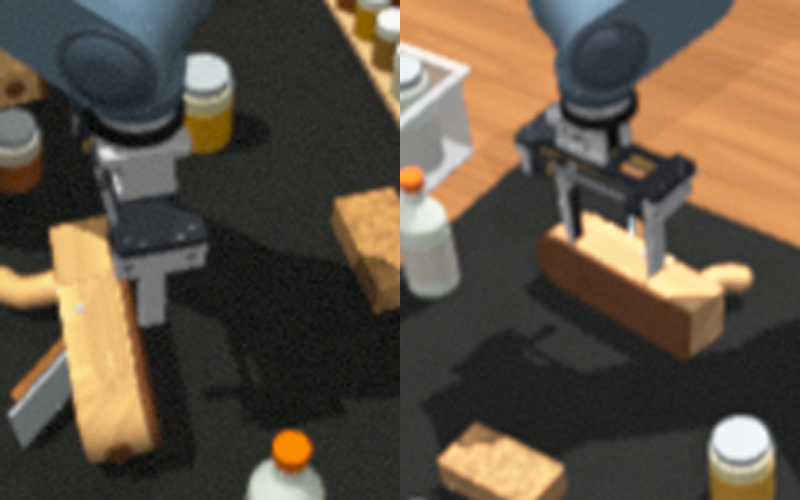

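The smoother has fallen flat on its cheek, with its sole to the rail. I'll rise clear and take a last look.

```bash
python3 -m pendant '[[0,0,-2,0,0,0,1],[0,0,-3,0,0,0,1],[0,0,-3,0,0,0,1],[0,0,-3,0,0,0,1],[0,0,-3,0,0,0,1],[0,0,0,0,0,0,1],[0,0,0,0,0,0,1],[0,0,0,0,0,0,1]]'
python3 - <<'E'
from plant import get_image
import cv2
cv2.imwrite("pics/f.png",get_image("side")[:,:,::-1])
E
```

```text
time_s: 14.9
eef_pos: [0.5072, -0.2289, 0.2395]
eef_rot: [0.021, 1.0, 0.001, -0.001]
contact_force: [0.0, 0.0, -0.5]
opening: 0.0939
grasp_force: 0.0
```

View pics/f.png

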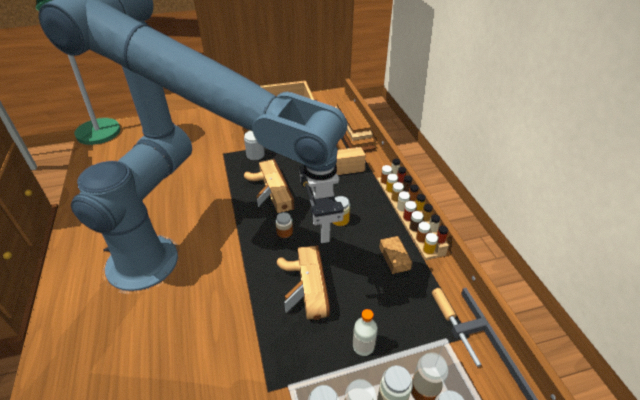

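Both planes lie flat, the scrub at (276,186) and the smoother at (313,283), with their horns towards the robot. The bystanders in view are where they were and the gripper is clear, so I'll hand in the job.

```bash
python3 -c "
from plant import manip
print(manip.close_job())"
```

```text
the job is handed in; nothing more can be done
None
```

I tipped both planes onto their left cheeks about where they stood, soles to the back rail, with only a few newtons of pushing and no bystander seen to move; I handed the job in at about 15 s, and no verdict came back.

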